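# Add a slotted mass to the sprung loading stand

### The arm

A 6-joint arm with a two-finger parallel gripper is mounted at the origin on a cart in front of the work surface, level with it; the furniture and walls round the work are solid. World frame = base frame: x ahead of the robot, y to its left, z up, the work surface at z = 0. Lengths are in m, angles in rad, forces in N, time in s.
With the tool pointing down it reaches from about 0.3 to 0.775 m from the base axis. Payload 14.6 kg.
Tool frame: the origin (TCP) lies at the very end of the fingers, on their centre line; the grasp point (between the pads) lies 19 mm behind it; x points along the fingers, y is the direction in which the jaws open and shut, and the axes are right-handed (so a half turn about x gives the same grasp; the last joint's range is limited). The gripper opens to 94 mm and grips with 3 to 60 N. Pads are 16 mm wide; open, the fingers measure 119 mm over their backs; the gripper's body (75 mm by 177 mm) begins 78 mm behind the grasp point.
Start: joints at [-1.175, 0.3, 1.521, -0, 1.321, -0.067], TCP at [0.246, -0.492, 0.205] pointing down, gripper open.
Joint ranges: [-3.03, 3.03], [-0.79, 2.21], [0.23, 2.52], [-1.04, 4.18], [0, 3.07], [-2.55, 2.55]. Speed limits (rad/s): [2.22, 2.22, 2.57, 3.14, 3.14, 3.14].

### API

Orientations are given as [roll, pitch, yaw] about the fixed x, y, z axes, in that order (R = Rz(yaw) Ry(pitch) Rx(roll)).
In Python, from station import ctrl, viewer, hand_in gives the robot as it stands. The module is installed in compiled form; this text tells all that it offers.
- The arm moves only by the tool play_rows, never from a script. Its argument "deltas" is a list that holds one entry, the list of rows, each a list of 7 numbers: the shift along the tool's x, y, z in mm, then the turn, a rotation vector about the tool's x, y, z in rad, then the finger opening in mm, from 0 to 94. In form: [[[dx, dy, dz, ax, ay, az, gripper], ...]]. A call has 1 to 10 rows; each row shifts and turns the commanded pose from where the row before left it, along the tool's axes as they then stand; what a row does not reach is not made up. A row lasts 1/10 s, in which the tool goes at most 50 mm and 8.59 degrees, less where a joint would pass 70% of its speed; a pose out of reach is approached as far as the arm can. A call with a gripper value outside its range is refused whole. The fingers move at their own pace and stop on an object; "grip_force" is the grip in N (left out, the last holds). Time passes only in rows, so rows that do not move let the fingers close. It gives the time, the measured TCP pose, the force and the opening at its end, in the units of the state.
- ctrl.get_obs(): the state, without advancing time (a new reading comes with each control period).
- viewer.camera(name): name is "scene" or "side" or "wrist"; returns a dict with "img" (400x640x3 uint8, red, green, blue), "fx", "fy", "cx", "cy" (pixels), "distortion" ([k1, k2, p1, p2, k3] as OpenCV has them; the pictures are not rectified), "rvec" (rotation vector, rad) and "tvec" (3), from world to camera coordinates, as OpenCV has them. Camera axes: x right, y down, z forward; pixel columns grow to the right and rows downward; lengths in m; the calibration is good to about 2 mm. A picture is of the moment at which its call begins. There is no depth.
- hand_in(): hands the job in, once; it reports no verdict.
The state is a dict: "time_s": time; "qpos": joint angles; "joint_vel": joint speeds; "tau": joint torques, N m; "ee_pos": TCP position; "eef_rot": TCP orientation; "force": force on the tool from outside, world axes, zero at the start; "moment": the same for the moment, N m; "grip_width": finger opening in m.
Only numpy, scipy, OpenCV 4.12 (cv2) and the standard library are available. Lean on these libraries where they do the work, as an engineer would, in place of code of your own. Each camera call takes 0.05 s, during which the arm holds its last target.

### The job

Put the thicker of the two loose slotted steel discs on the loading stand: slide it in from the side, under the knob, so that the stem goes into its slot, turn its slot to the side opposite to the slot of the disc already there, and let it down until it nests flat on that disc, then let go. The stem is sprung and does not stand exactly in the middle of the stand, so feel for it gently and never force it; leave the thinner disc where it is.

Things in the scene. Friction and masses are not known exactly. Their poses are not given: they have to be found in the camera images.
- disc_center (a point): Thicker loose slotted disc, plain steel, flat on the worktop: diameter 52 mm, body 14 mm thick, 0.2 kg. Point on its axis half-way up the body, 7 mm over the underside. z up along the axis, x towards the slot's mouth. Slot 9 mm wide, right through. On top a boss, diameter 24 mm, 3 mm high; underneath a recess, diameter 28 mm, 3.5 mm deep. Grip across the diameter, square to the slot.
- disc_mouth (a point): Middle of the thick disc's slot mouth, at its rim, 26 mm along x from disc_center; same axes. Here the slot flares from 9 to 10.6 mm over the last 0.8 mm.
- disc_slot_end (a point): Middle of the closed, square end of the thick disc's slot, 4 mm behind the axis (x = -4 mm from disc_center); same axes. With the 6 mm stem touching this end, the disc must go 1 mm back to have the stem on its axis.
- thin_center (a point): Thinner loose slotted disc, not to be used: diameter 52 mm and slot as the thick one, body only 8 mm thick. Point on its axis half-way up the body; x towards the slot's mouth, z up.
- stand: Loading stand, fixed: grey base plate 130 x 100 x 12 mm, origin under its middle on the worktop, z up. A clamped cross slide on it bears a sprung carrier (pan of diameter 56 mm, one slotted disc with its slot open to the stand's -x, stem). The whole carrier stands off the origin's axis by an unknown amount, up to 9 mm along the stand's x and 12 mm along y, either way.
- stand_seat (a point): On the stand's nominal axis, 62 mm over its origin: height of the flat top of the carried disc (diameter 52 mm); its boss, diameter 24 mm, rises 3 mm more. Axes as the stand. Seated, disc_center is 7 mm over this height, up to 1 mm less as the springs give. Carrier springs: 4 N per mm sideways, 6 N per mm down; more than 8 N on the stand is too much.
- stand_knob (a point): On the stand's nominal axis at the underside of the knob, 95 mm over the origin; axes as the stand. The real stem (diameter 6 mm, upright) and knob (diameter 16 mm, 6 mm high) stand up to 9 mm (x) and 12 mm (y) away from here. Free stem between the carried disc's boss and the knob: 30 mm.
Things that resemble listed ones, but are neither listed nor needed, are in the scene too. What is shaped like the part that bears thin_center but orange or yellow is not meant.

How it is judged:
By the outcome, as a careful person would: the job done as asked, in the order asked, and still so for the second after the job is handed in, with the robot touching nothing.
It also fails if it takes over 67 s, if anything falls off the work surface, if the arm or the gripper's body presses on something with over 40 N, if the wrist force passes 120 N, or if a joint passes its speed limit or range.

## Working session

There is one attempt and no reset: what is moved stays moved. The work goes in short steps, Python scripts to look and compute and a tool call to move; the robot and the scene stay as the last step left them, time stands still between calls to the robot, and variables do not carry over. Pictures are saved under pics/ and viewed, and the job is handed in when it is done.

Besides the shell and the picture viewer there is one more tool, called after ">>>" in YAML: its name, and indented under it one key for each argument. play_rows: Moves the arm, as the interface text tells. Its arguments: {"type":"object","properties":{"deltas":{"type":"array","items":{"type":"array","items":{"type":"array","items":{"type":"number"}}}},"grip_force":{"type":"number"}},"required":["deltas"]}

```bash
mkdir -p pics; cat > h.py <<'E'
import numpy as np, cv2, pickle
from station import ctrl, viewer, hand_in
def snap(name,fn):
    c=viewer.camera(name); pickle.dump(c,open(f'pics/{fn}.pkl','wb'))
    cv2.imwrite(f'pics/{fn}.png',c['img'][:,:,::-1]); return c
def load(fn): return pickle.load(open(f'pics/{fn}.pkl','rb'))
def K(c): return np.array([[c['fx'],0,c['cx']],[0,c['fy'],c['cy']],[0,0,1.]])
def ray(c,uv):
    p=cv2.undistortPoints(np.array([[uv]],float),K(c),np.array(c['distortion'],float)).ravel()
    R=cv2.Rodrigues(np.array(c['rvec'],float))[0]; t=np.array(c['tvec'],float).ravel()
    return -R.T@t, R.T@np.array([p[0],p[1],1.])
def onz(c,uv,z):
    o,d=ray(c,uv); return o+d*(z-o[2])/d[2]
def proj(c,P):
    return cv2.projectPoints(np.array(P,float).reshape(-1,1,3),np.array(c['rvec'],float),np.array(c['tvec'],float),K(c),np.array(c['distortion'],float))[0].reshape(-1,2)
def crop(c,x0,y0,x1,y1,s,fn):
    cv2.imwrite(f'pics/{fn}.png',cv2.resize(c['img'][y0:y1,x0:x1,::-1],None,fx=s,fy=s,interpolation=cv2.INTER_CUBIC))
E
python3 - <<'E'
from h import *
for n in ['scene','side','wrist']:
    c=snap(n,n+'0'); print(n,ray(c,(320,200)))
o=ctrl.get_obs();print(o)
E
```

```text
scene (array([0.0142445 , 0.213745  , 0.73209294]), array([ 0.51929088, -0.40500752, -0.75262549]))
side (array([ 0.21144308, -0.89298091,  0.79099515]), array([ 0.24937281,  0.71487885, -0.65330407]))
wrist (array([ 0.30404188, -0.46313314,  0.38416836]), array([-0.19021221, -0.0944624 , -0.97734803]))
{'time_s': 0.15, 'qpos': array([-1.17460388e+00,  3.00352823e-01,  1.52142868e+00, -3.53869582e-06,
        1.32074766e+00, -6.65806909e-02]), 'joint_vel': array([-0.00080684, -0.00064799, -0.00076064,  0.00073127,  0.00127683,
       -0.00035853]), 'tau': array([ 3.42979380e-03, -5.31953716e+01, -3.52819991e+01,  7.09161814e-02,
        2.35661922e-02, -6.48672813e-05]), 'ee_pos': array([ 0.24546199, -0.49195259,  0.20501569]), 'eef_rot': array([-1.63371683,  1.56985981,  1.97064984]), 'force': array([-1.20161558,  0.13754718,  0.03852148]), 'moment': array([-0.00629879, -0.00508028, -0.01553906]), 'grip_width': 0.0937248077733645}
```

View pics/scene0.png

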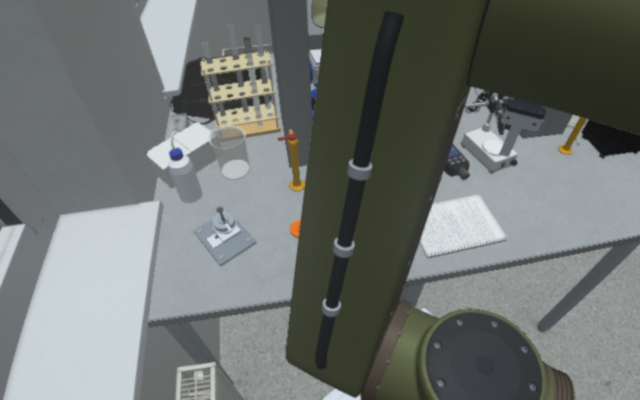

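View pics/side0.png

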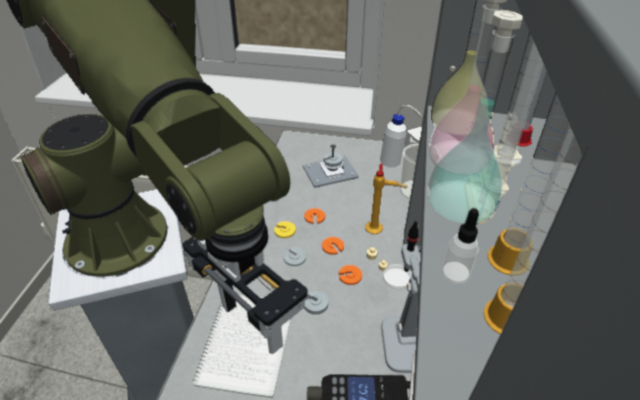

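View pics/wrist0.png

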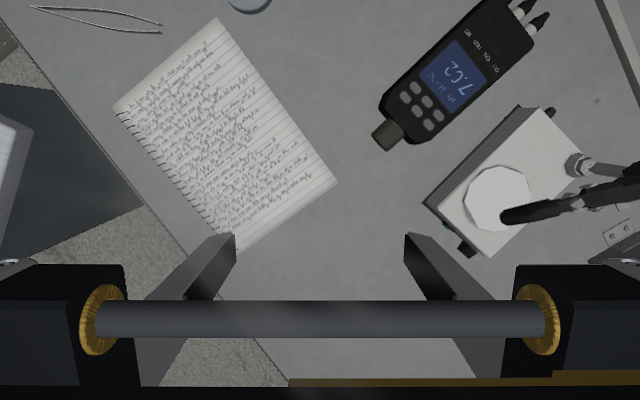

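```bash
python3 - <<'E'
from h import *
c=load('side0'); crop(c,260,190,360,320,6,'c1'); crop(c,290,135,370,195,9,'c2')
for uv in [(294,256),(315,300),(332,168)]: print(uv,onz(c,uv,0.01))
E
```

```text
(294, 256) [ 0.39102286 -0.20233708  0.01      ]
(315, 300) [ 0.39690676 -0.33363444  0.01      ]
(332, 168) [0.58574615 0.07999569 0.01      ]
```

View pics/c1.png

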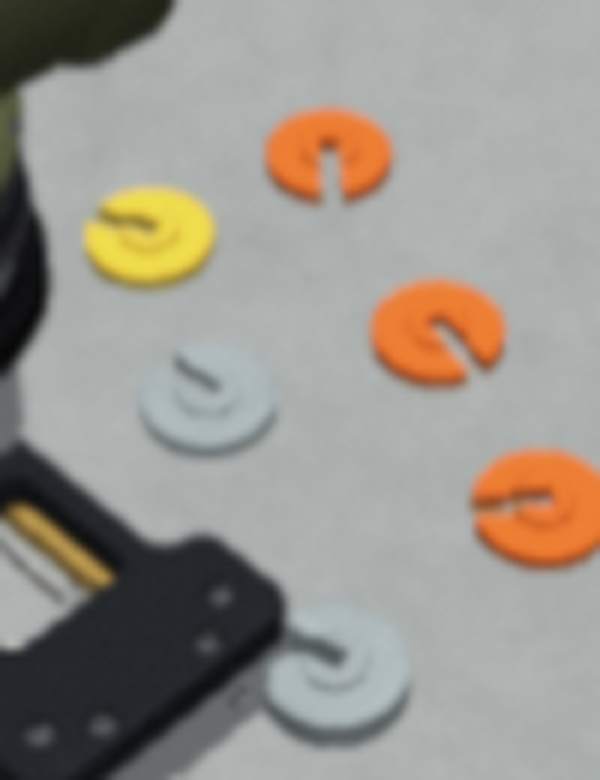

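View pics/c2.png

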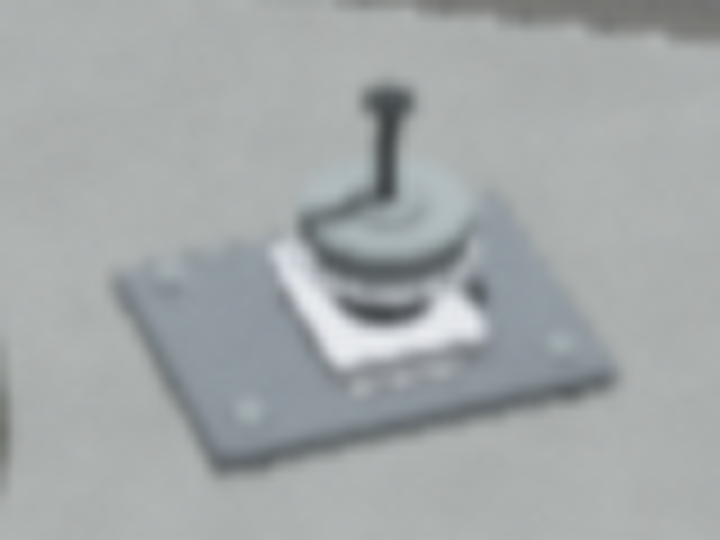

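```bash
cat >> h.py <<'E'
from scipy.spatial.transform import Rotation as Ro
def pose(o=None):
    o=o or ctrl.get_obs()
    return np.array(o['ee_pos']), Ro.from_euler('xyz',o['eef_rot']).as_matrix()
E
python3 - <<'E'
from h import *
p,R=pose(); print(p); print(R.round(4))
c=load('wrist0'); o,d=ray(c,(320,200)); 
Rc=cv2.Rodrigues(c['rvec'])[0]
print('cam pos in tool',R.T@(o-p)); print('cam axes in tool (cols x,y,z)',(R.T@Rc.T).round(3), c['fx'])
E
```

```text
[ 0.24546199 -0.49195259  0.20501569]
[[-4.000e-04  4.464e-01 -8.948e-01]
 [ 9.000e-04 -8.948e-01 -4.464e-01]
 [-1.000e+00 -9.000e-04 -1.000e-04]]
cam pos in tool [-0.17914908  0.00019635 -0.06529479]
cam axes in tool (cols x,y,z) [[ 0.001 -0.23   0.973]
 [ 1.     0.001 -0.001]
 [-0.     0.973  0.23 ]] 340.0829957802679
```

>>> play_rows:
  deltas:
    - [[-8,-17,-37,0,0,0,94],[-8,-17,-37,0,0,0,94],[-8,-17,-37,0,0,0,94],[-8,-17,-37,0,0,0,94],[-8,-17,-37,0,0,0,94],[-5,-16,-38,0,0,0,94],[0,0,0,0,0,0,94]]

```text
time_s: 0.85
ee_pos: [0.4023, -0.2994, 0.2511]
eef_rot: [2.517, 1.57, -0.158]
force: [0.6, -0.1, -1.0]
grip_width: 0.0936
```

```bash
python3 - <<'E'
from h import *
p,R=pose(); print(p)
snap('wrist','w1'); c=snap('side','s1'); c=snap('scene','sc1')
E
```

```text
[ 0.40227711 -0.29936836  0.25110385]
```

View pics/w1.png

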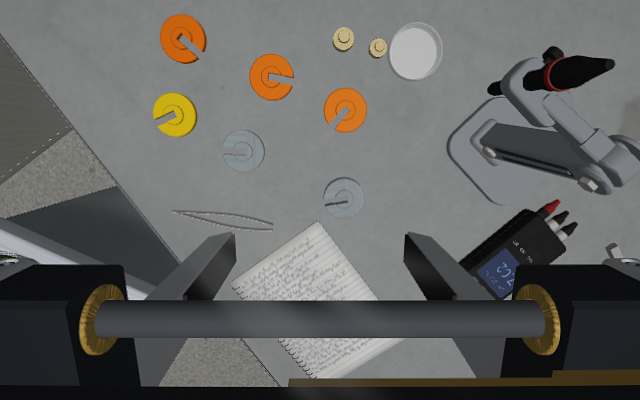

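View pics/sc1.png

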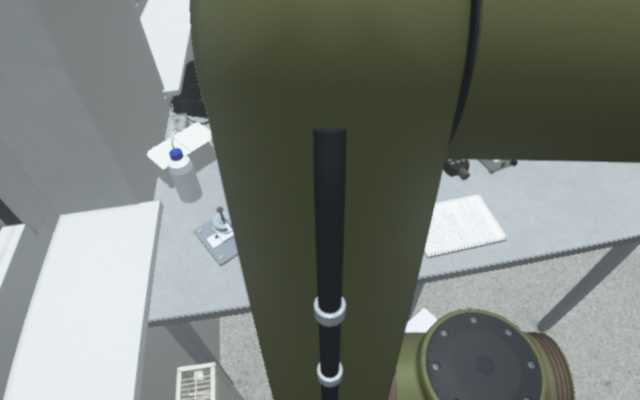

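View pics/s1.png

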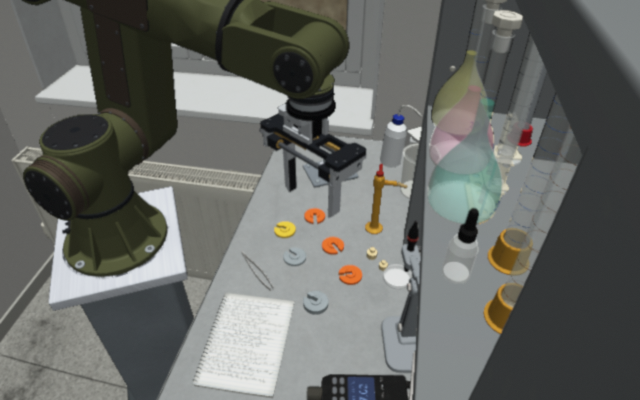

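```bash
python3 - <<'E'
from h import *
c=load('s1'); a=cv2.resize(c['img'][235:320,275:345,::-1],None,fx=6,fy=6,interpolation=cv2.INTER_CUBIC)
w=load('w1'); b=cv2.resize(w['img'][125:225,210:275,::-1],None,fx=5.1,fy=5.1,interpolation=cv2.INTER_CUBIC)
b2=cv2.resize(w['img'][125:225,310:375,::-1],None,fx=5.1,fy=5.1,interpolation=cv2.INTER_CUBIC)
H=510;cv2.imwrite('pics/c3.png',np.hstack([cv2.resize(a,(int(a.shape[1]*.6),int(a.shape[0]*.6))) if 0 else a[:510,:],])); cv2.imwrite('pics/c4.png',np.hstack([b[:510],b2[:510]]))
for fn,ps in [('s1',[(294,256),(315,300)]),('w1',[(244,151),(344,198)])]:
    for p in ps: print(fn,p,onz(load(fn),p,0.012))
p,R=pose();print(p,R.round(3))
E
```

```text
s1 (294, 256) [ 0.39056299 -0.20410571  0.012     ]
s1 (315, 300) [ 0.39643181 -0.33506684  0.012     ]
w1 (244, 151) [ 0.3926628  -0.20112218  0.012     ]
w1 (344, 198) [ 0.39573852 -0.3371192   0.012     ]
[ 0.39969731 -0.30243983  0.25016018] [[-0.001  0.447 -0.895]
 [ 0.    -0.895 -0.447]
 [-1.    -0.     0.   ]]
```

View pics/c3.png

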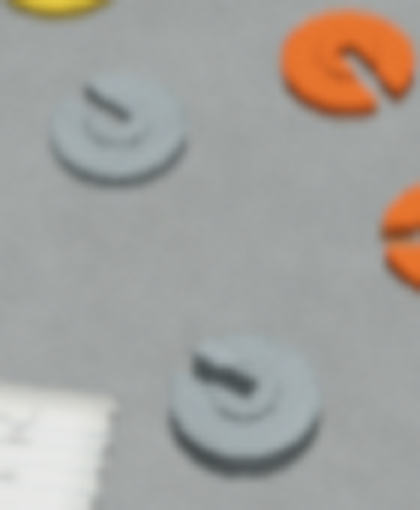

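View pics/c4.png

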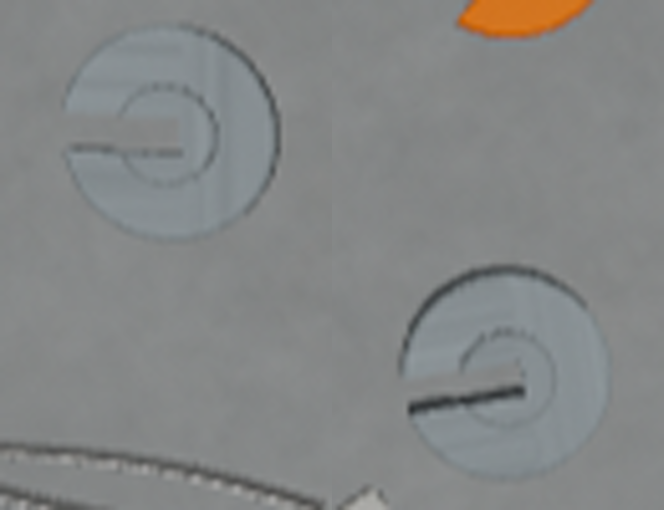

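```bash
python3 - <<'E'
from h import *
c=load('side0')
P=[onz(c,(290+x/9,135+y/9),0.012)[:2] for x,y in [(112,275),(215,462),(618,372),(495,195)]]
P=np.array(P);print(P,P.mean(0),[np.linalg.norm(P[i]-P[i-1]) for i in range(4)])
for i in range(4):
    d=P[i]-P[i-1];print(np.degrees(np.arctan2(d[1],d[0])))
print('knob',onz(c,(290+388/9,135+92/9),0.1),'disc slot mouth',onz(c,(290+310/9,135+215/9),.062),'disc c',onz(c,(290+388/9,135+200/9),.062))
w=load('w1')
for uv in [(310+408/5.1,125+392/5.1),(310+523/5.1,125+374/5.1)]: print(onz(w,uv,0.014))
print(ctrl.get_obs()['qpos'])
E
```

```text
[[0.51034993 0.114758  ]
 [0.51151957 0.01701582]
 [0.6405852  0.0188574 ]
 [0.63881997 0.11642141]] [0.57531867 0.06676316] [np.float64(0.12848080231828213), np.float64(0.09774917988783544), np.float64(0.12907877051118594), np.float64(0.09757997055328665)]
-179.2581872814699
-89.31440032967713
0.817473953570835
91.03654486053681
knob [0.57976518 0.06063334 0.1       ] disc slot mouth [0.55566563 0.05968248 0.062     ] disc c [0.58022349 0.05943696 0.062     ]
[ 0.41767198 -0.39062951  0.014     ]
[ 0.43434852 -0.41362607  0.014     ]
[-7.20716837e-01  1.58091172e-01  1.59030374e+00 -2.37838460e-04
  1.39366310e+00  3.86990246e-01]
```

```bash
python3 - <<'E'
from h import *
w=load('w1')
A=[onz(w,(310+(x-331.5)/5.1,125+y/5.1),0.014) for x,y in [(402,392),(523,376)]]
print(A); d=A[0]-A[1]; print(np.degrees(np.arctan2(d[1],d[0])))
c=load('s1')
for n,uv in [('bottle',(393,163)),('burette',(374,230)),('beaker',(410,190))]: print(n,onz(c,uv,0))
E
```

```text
[array([ 0.38026611, -0.31651084,  0.014     ]), array([ 0.39722787, -0.34119564,  0.014     ])]
124.49428013249056
bottle [0.76492487 0.05902826 0.        ]
burette [ 0.60104166 -0.17462627  0.        ]
beaker [ 7.54841930e-01 -6.60256295e-02  1.11022302e-16]
```

>>> play_rows:
  deltas:
    - [[11,0,0,-0.1425,0,0,94],[11,0,0,-0.1425,0,0,94],[11,0,0,-0.1425,0,0,94],[11,0,0,-0.1425,0,0,94],[11,0,0,-0.1425,0,0,94],[11,0,0,-0.1425,0,0,94],[11,0,0,-0.1425,0,0,94],[11,0,0,-0.1425,0,0,94],[11,0,0,-0.1425,0,0,94],[11,0,0,-0.1425,0,0,94]]

```text
time_s: 2.0
ee_pos: [0.399, -0.3033, 0.1397]
eef_rot: [-2.366, 1.57, 2.668]
force: [0.1, 0.1, -0.1]
grip_width: 0.0938
```

>>> play_rows:
  deltas:
    - [[15,0,0,-0.1425,0,0,94],[15,0,0,-0.1425,0,0,94],[0,-24,26,0,0,0,94],[0,0,0,0,0,0,94]]

```text
time_s: 2.4
ee_pos: [0.3934, -0.3404, 0.1098]
eef_rot: [-2.148, 1.57, -3.12]
force: [-1.3, -0.3, 1.0]
grip_width: 0.0939
```

```bash
python3 - <<'E'
from h import *
c=snap('wrist','w2');p,R=pose(); print(p,R.round(3),ctrl.get_obs()['qpos'])
print(proj(c,[[.396,-.337,.014]]))
E
```

```text
[ 0.3936619  -0.33904906  0.10990695] [[-0.001  0.826  0.563]
 [ 0.     0.563 -0.826]
 [-1.    -0.    -0.001]] [-7.81447837e-01  3.34793954e-01  1.71172681e+00 -1.24115689e-04
  1.09583522e+00 -1.37967089e+00]
[[325.22012563 206.34598589]]
```

View pics/w2.png

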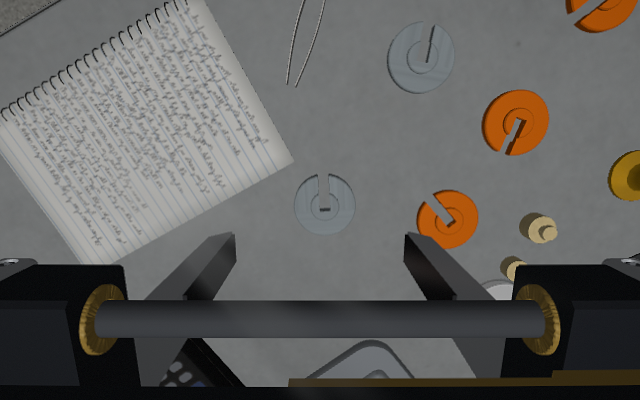

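```bash
python3 - <<'E'
from h import *
w=load('w2'); crop(w,285,160,365,245,7,'c5')
g=cv2.cvtColor(w['img'],cv2.COLOR_RGB2GRAY)
cr=cv2.resize(g[160:245,285:365],None,fx=4,fy=4,interpolation=cv2.INTER_CUBIC)
print(cv2.HoughCircles(cr,cv2.HOUGH_GRADIENT,1,50,param1=60,param2=20,minRadius=100,maxRadius=140))
E
```

```text
[[[159.5 176.5 124.4]]]
```

View pics/c5.png

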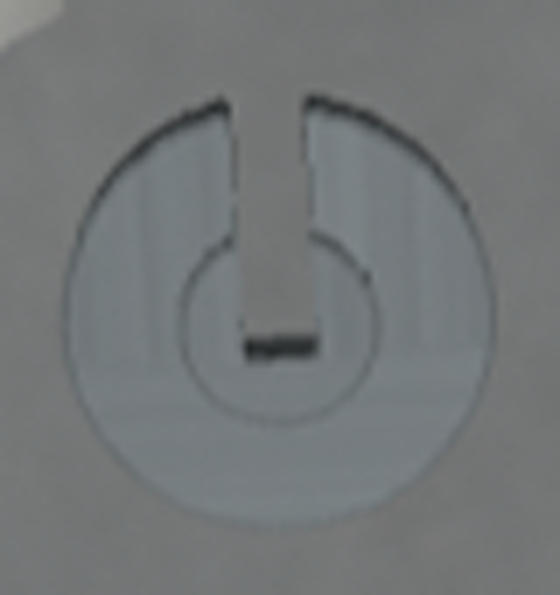

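```bash
python3 - <<'E'
from h import *
w=load('w2'); f=lambda x,y,z: onz(w,(285+x/7-.43,160+y/7-.43),z)
C=f(280.5,308.5,.014); print('C',C)
for a,b in [((232,125),(237,230)),((303,125),(310,232)),((267.5,125),(273.5,231))]:
    d=f(*a,.014)-f(*b,.014); print(np.degrees(np.arctan2(d[1],d[0])))
m=f(268,110,.014);d=m-C;print(np.degrees(np.arctan2(d[1],d[0])),np.linalg.norm(d))
p,R=pose(); t=R.T@(C-p); print(t*1000)
print('yaw y',np.degrees(np.arctan2(R[1,1],R[0,1])))
E
```

```text
C [ 0.39429743 -0.33537315  0.014     ]
126.96478813624645
128.35900325642868
127.66712889644627
128.03611393719666 0.023700532727910655
[95.90821938  2.61978934 -2.6096103 ]
yaw y 34.278915682377054
```

>>> play_rows:
  deltas:
    - [[25,2.6,-2.6,-0.06,0,0,94],[30,0,0,0,0,0,94],[25,0,0,0,0,0,94],[0,0,0,0,0,0,80]]
  grip_force: 30

```text
time_s: 2.85
ee_pos: [0.3939, -0.3324, 0.0278]
eef_rot: [-3.005, 1.565, 2.368]
force: [-1.0, 0.9, 0.3]
grip_width: 0.0889
```

```bash
python3 - <<'E'
from h import *
c=snap('wrist','w3');crop(c,230,150,420,260,4,'c6'); p,R=pose(); print(p,ctrl.get_obs()['force'])
print('yaw y',np.degrees(np.arctan2(R[1,1],R[0,1])))
E
```

```text
[ 0.39477592 -0.33320385  0.02981133] [-0.86201804  1.14530425  0.22858362]
yaw y 37.87190530764543
```

View pics/c6.png

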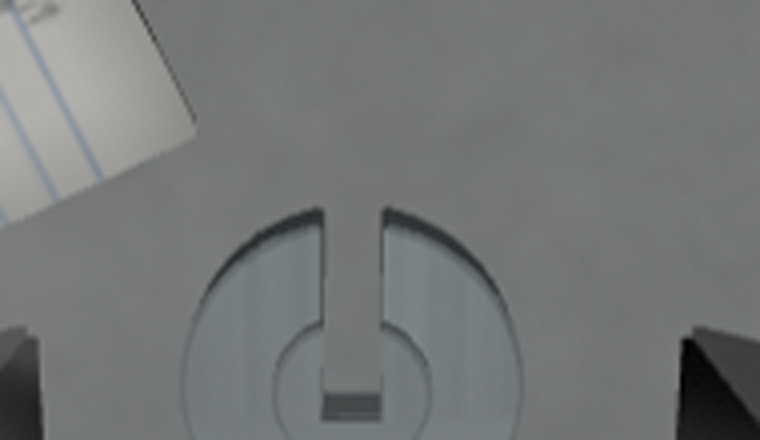

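```bash
python3 - <<'E'
from h import *
w=load('w3'); p,R=pose()
f=lambda x,y,z: R.T@(onz(w,(230+x/4-.4,150+y/4-.4),z)-p)*1000
print('centre by widest',f(352,385,.014)); print('mouth bottom edge(z0)',f(352,210,.0),'end top z.017',f(352,394,.017), 'end bottom edge', f(352,420,.0035))
print(f(183,385,.014),f(521,385,.014), f(323,225,.014), f(382,225,.014))
E
```

```text
centre by widest [15.80556521 -2.04691425  2.49754849]
mouth bottom edge(z0) [ 29.86729049  -2.09926752 -21.26449734] end top z.017 [12.80469757 -2.03109922  2.82597186] end bottom edge [26.28064767 -2.11277694 12.12212246]
[ 15.81377532 -27.38000293   2.51335319] [15.7973335  23.2805217   2.49077702] [ 15.87074688  -6.25152035 -22.09375585] [ 15.86795271   2.35093856 -22.09672102]
```

>>> play_rows:
  deltas:
    - [[10,-1.7,2.7,0,0,0,80],[10,0,0,0,0,0,70],[5,0,0,0,0,0,60],[0,0,0,0,0,0,56],[0,0,0,0,0,0,48],[0,0,0,0,0,0,44],[0,0,0,0,0,0,44],[0,0,0,0,0,0,44]]
  grip_force: 30

```text
time_s: 3.7
ee_pos: [0.396, -0.3368, 0.0056]
eef_rot: [0.266, 1.571, -0.642]
force: [-0.7, 0.3, -0.5]
grip_width: 0.0511
```

```bash
python3 - <<'E'
from h import *
c=snap('wrist','w4');crop(c,230,150,420,270,4,'c7'); p,R=pose(); o=ctrl.get_obs();print(p,o['force'],o['grip_width'])
print('yaw y',np.degrees(np.arctan2(R[1,1],R[0,1])))
E
```

```text
[ 0.39595496 -0.33676725  0.00558005] [-0.34966562  0.55099802 -0.13772187] 0.05113996670386665
yaw y 37.931857550727855
```

View pics/c7.png

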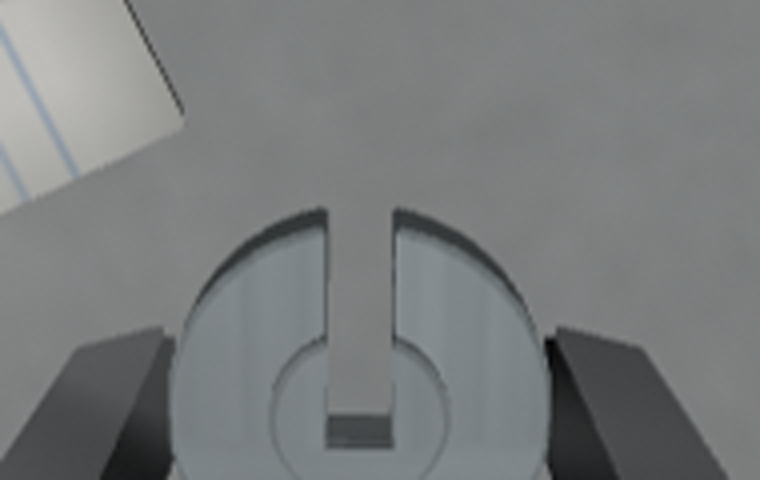

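```bash
python3 - <<'E'
from h import *
w=load('w4'); p,R=pose()
f=lambda x,y,z: R.T@(onz(w,(230+x/4-.4,150+y/4-.4),z)-p)*1000
print('end top',f(360,447,.017),'end bot',f(360,415,.0035),'mouth top',f(360,228,.014),'mouthbot',f(360,208,0),'widest',f(360,410,.014))
yaw=np.radians(37.9); W=np.array([84,397.])/16; rows=[]
for i in range(16):
    y=[np.cos(yaw),np.sin(yaw)]; z=[np.sin(yaw),-np.cos(yaw)]
    rows.append([0,round(float(np.dot(y,W)),1),round(float(np.dot(z,W)),1),.1386,0,0,44]); yaw-=.1386
print(np.degrees(yaw));print(rows[:10]);print(rows[10:])
E
```

```text
end top [-11.41970535  -0.64557776   3.25470682] end bot [ 2.08035583 -0.6352534   3.98844986] mouth top [ -8.42209925  -0.65700259 -25.68724337] mouthbot [  5.57793821  -0.64643445 -25.24037631] widest [-8.42003843 -0.64526353 -0.77338809]
-89.15912064821138
[[0, 19.4, -16.4, 0.1386, 0, 0, 44], [0, 16.9, -18.9, 0.1386, 0, 0, 44], [0, 14.2, -21.0, 0.1386, 0, 0, 44], [0, 11.1, -22.8, 0.1386, 0, 0, 44], [0, 7.9, -24.1, 0.1386, 0, 0, 44], [0, 4.5, -25.0, 0.1386, 0, 0, 44], [0, 1.0, -25.3, 0.1386, 0, 0, 44], [0, -2.5, -25.2, 0.1386, 0, 0, 44], [0, -6.0, -24.6, 0.1386, 0, 0, 44], [0, -9.3, -23.6, 0.1386, 0, 0, 44]]
[[0, -12.5, -22.1, 0.1386, 0, 0, 44], [0, -15.4, -20.1, 0.1386, 0, 0, 44], [0, -18.1, -17.8, 0.1386, 0, 0, 44], [0, -20.4, -15.1, 0.1386, 0, 0, 44], [0, -22.3, -12.2, 0.1386, 0, 0, 44], [0, -23.7, -9.0, 0.1386, 0, 0, 44]]
```

>>> play_rows:
  deltas:
    - [[-20,0,0,0,0,0,44],[-45,0,0,0,0,0,44],[-50,0,0,0,0,0,44]]

```text
time_s: 4.05
ee_pos: [0.3953, -0.3361, 0.121]
eef_rot: [-3.0, 1.568, 2.374]
force: [0.1, -0.4, -2.2]
grip_width: 0.0512
```

>>> play_rows:
  deltas:
    - [[0,19,-16,0.1386,0,0,44],[0,17,-19,0.1386,0,0,44],[0,14,-21,0.1386,0,0,44],[0,11,-23,0.1386,0,0,44],[0,8,-24,0.1386,0,0,44],[0,4.5,-25,0.1386,0,0,44],[0,1,-25,0.1386,0,0,44],[0,-2.5,-25,0.1386,0,0,44],[0,-6,-24.5,0.1386,0,0,44],[0,-9,-23.5,0.1386,0,0,44]]

```text
time_s: 5.05
ee_pos: [0.4482, -0.0889, 0.1205]
eef_rot: [1.78, 1.571, -0.52]
force: [0.6, 0.3, -1.8]
grip_width: 0.0513
```

>>> play_rows:
  deltas:
    - [[0,-12.5,-22,0.1386,0,0,44],[0,-15.5,-20,0.1386,0,0,44],[0,-18,-18,0.1386,0,0,44],[0,-20.5,-15,0.1386,0,0,44],[0,-22.5,-12,0.1386,0,0,44],[0,-23.5,-9,0.1386,0,0,44],[0,0,0,0,0,0,44],[0,0,0,0,0,0,44]]

```text
time_s: 5.85
ee_pos: [0.4791, 0.059, 0.1203]
eef_rot: [0.439, 1.57, -2.684]
force: [0.2, -0.8, -2.5]
grip_width: 0.0511
```

```bash
python3 - <<'E'
from h import *
c=snap('wrist','w5');snap('side','s5');snap('scene','sc5'); p,R=pose(); o=ctrl.get_obs();print(p,R.round(4),o['force'],o['grip_width'],o['qpos'])
print('yaw y',np.degrees(np.arctan2(R[1,1],R[0,1])))
E
```

```text
[0.47917587 0.05822887 0.12043883] [[-1.000e-04  1.620e-02 -9.999e-01]
 [-1.000e-04 -9.999e-01 -1.620e-02]
 [-1.000e+00  1.000e-04  1.000e-04]] [-0.1298743  -0.47010837 -1.84905548] 0.05086809563131177 [ 4.50833593e-02  2.44151489e-01  1.80353007e+00 -1.07432589e-04
  1.09401528e+00  1.59973868e+00]
yaw y -89.07236307809426
```

View pics/w5.png

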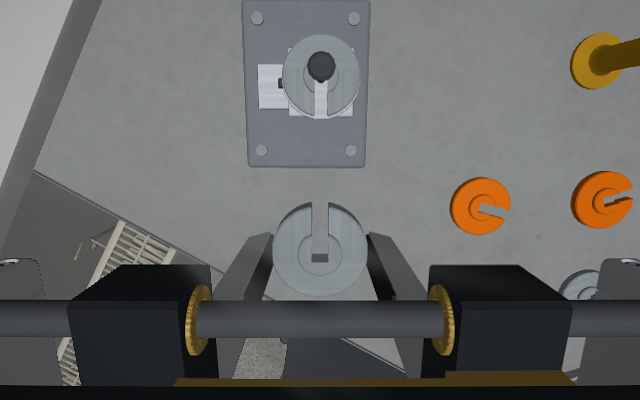

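View pics/s5.png

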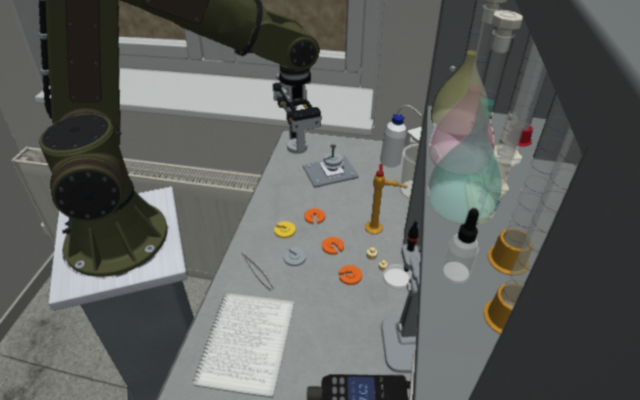

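View pics/sc5.png

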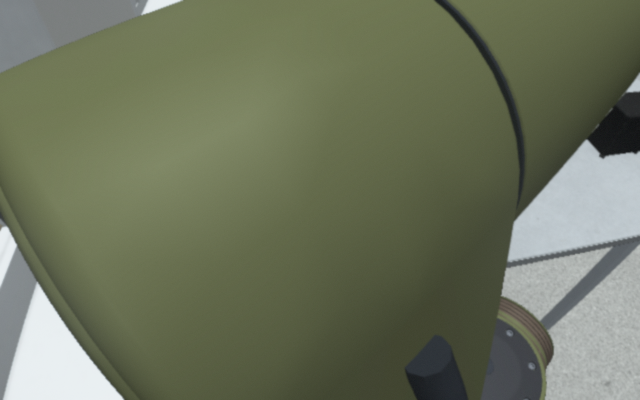

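```bash
python3 - <<'E'
from h import *
w=load('w5'); crop(w,230,0,390,170,4.5,'c8'); crop(w,265,190,375,280,7,'c9')
E
```

```text
(no output)
```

View pics/c8.png

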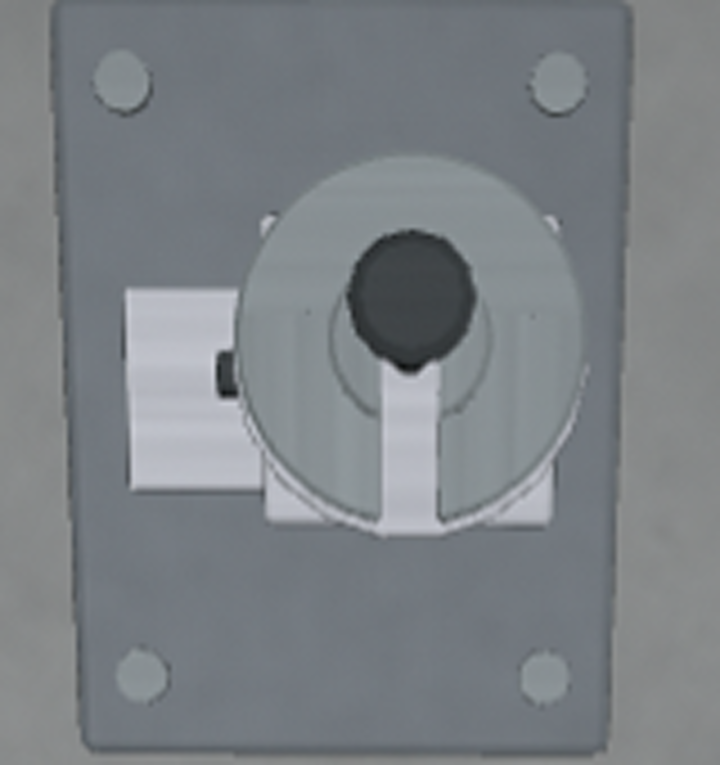

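View pics/c9.png

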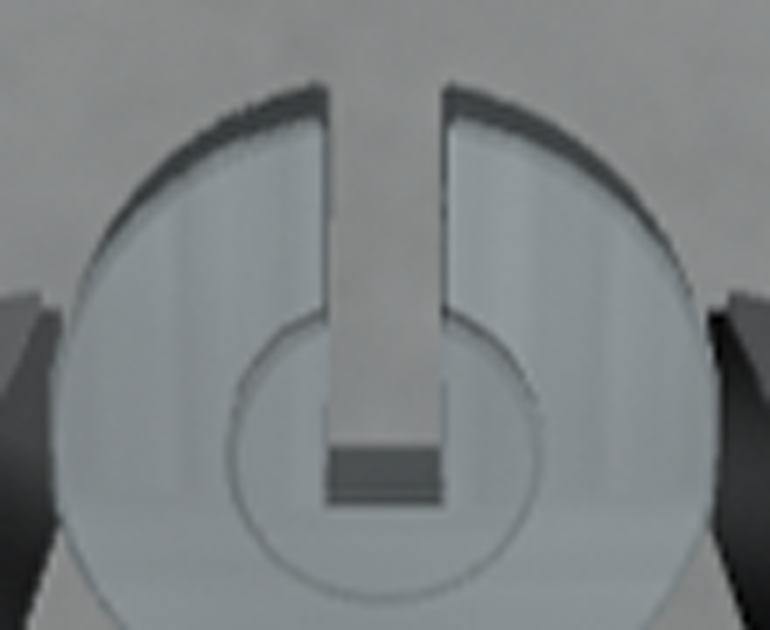

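```bash
python3 - <<'E'
from h import *
w=load('w5'); p,R=pose()
f=lambda x,y,z: R.T@(onz(w,(230+x/4.5-.4,0+y/4.5-.4),z)-p)*1000
g=lambda x,y,z: R.T@(onz(w,(265+x/7-.43,190+y/7-.43),z)-p)*1000
print('knob',f(412,294,.101)); print('carried',f(410,326,.062)); print('slot c mouth',f(410,520,.062),f(411,400,.062))
zt=p[2]+.0085
print('ours centre',g(385,430,zt),'mouth',g(385,118,zt),'boss c',g(385,448,zt+.003),'endtop',g(384,505,zt+.003))
print('slot near end boss-level',g(384.5,310,zt))
E0=[f(x,y,.012) for x,y in [(55,40),(84,740),(632,40),(607,740)]]
print(E0)
s=load('s5');crop(s,290,130,370,195,9,'c10')
E
```

```text
knob [ 19.42894019   0.2066744  -97.79650097]
carried [ 5.84287279e+01  6.45145198e-02 -9.97559668e+01]
slot c mouth [ 58.43152166   0.16762949 -72.29918992] [ 58.42979069   0.2507946  -89.45399008]
ours centre [-8.50008137 -0.35434415 -0.45778334] mouth [ -8.50256107  -0.42785746 -24.84582564] boss c [-11.5000521   -0.35201798  -0.17104482] endtop [-11.49959547  -0.41354719   4.39287935]
slot near end boss-level [ -8.50105756  -0.42073252 -10.02230426]
[array([ 108.41737977,  -60.50667893, -152.89438075]), array([108.4294459 , -60.75838911, -33.63131239]), array([ 108.42703662,   37.82088178, -153.09822619]), array([108.43907995,  37.41775972, -33.91302087])]
```

View pics/c10.png

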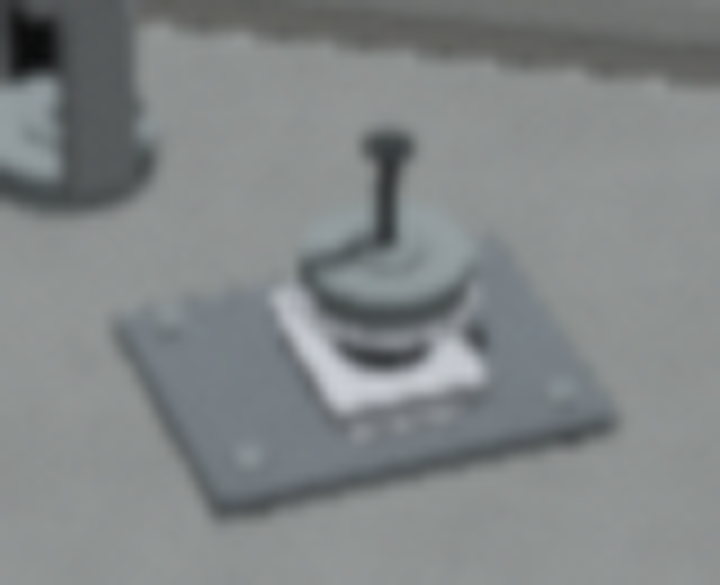

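>>> play_rows:
  deltas:
    - [[22,0.6,0,0,0,0,44],[21.5,0,0,0,0,0,44],[0,0,-20,0,0,0,44],[0,0,-20,0,0,0,44],[0,0,-15,0,0,0,44],[0,0,0,0,0,0,44],[0,0,0,0,0,0,44]]

```text
time_s: 6.7
ee_pos: [0.5337, 0.0586, 0.0767]
eef_rot: [0.071, 1.57, -3.055]
force: [0.4, 0.3, -2.5]
grip_width: 0.0508
```

```bash
python3 - <<'E'
from h import *
w=snap('wrist','w6');s=snap('side','s6'); p,R=pose(); o=ctrl.get_obs();print(p,o['force'],o['moment'])
crop(w,220,80,420,280,3.6,'c11'); crop(s,290,130,370,195,9,'c12')
E
```

```text
[0.53362747 0.05889522 0.07693976] [-0.24382885 -0.04624627 -1.714144  ] [0.0497499  0.00920138 0.03026306]
```

View pics/c11.png

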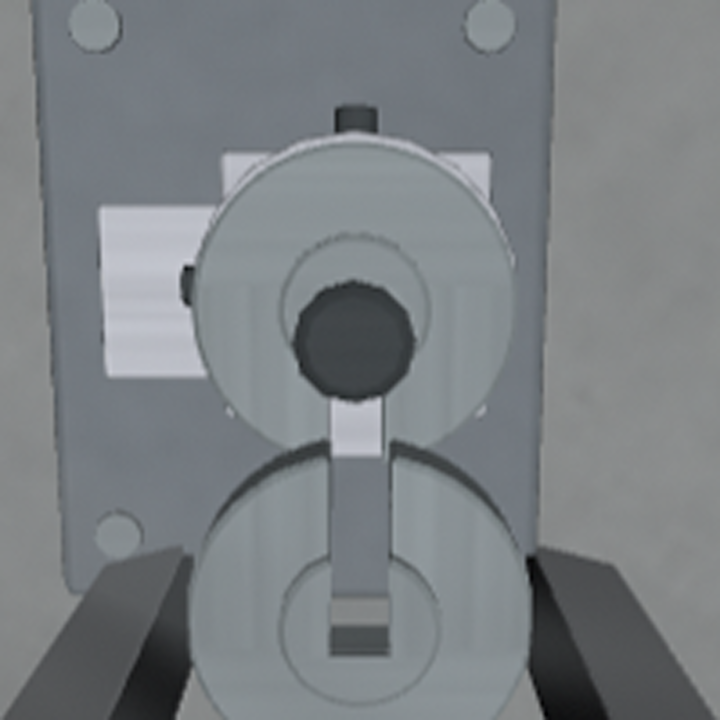

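View pics/c12.png

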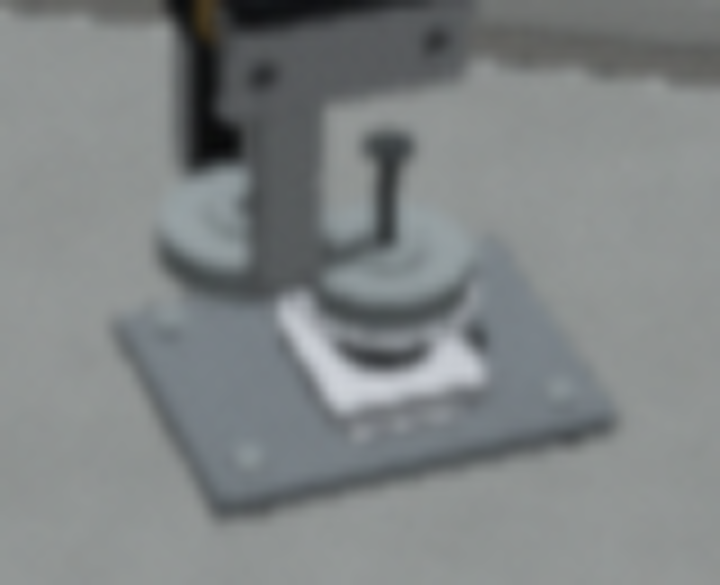

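```bash
python3 - <<'E'
from h import *
w=load('w6'); p,R=pose()
print('yaw',np.degrees(np.arctan2(R[1,1],R[0,1])))
f=lambda x,y,z: R.T@(onz(w,(220+x/3.6-.4,80+y/3.6-.4),z)-p)*1000
print('knob',f(354,341,.101),f(353.5,298,.062),'boss',f(356,306,.065),'slotc',f(357,430,.062))
zt=p[2]+.0085
print('ours',f(360,460,zt),f(360,620,zt),'endtop',f(360,656,zt+.003))
print([f(x,y,.012)[1:] for x,y in [(35,40),(64,560),(553,40),(538,560)]])
E
```

```text
yaw -89.12613145699875
knob [-2.40786095e+01 -4.18194143e-02 -4.38556859e+01] [ 14.92082303  -0.32300008 -45.20026439] boss [ 11.92122198   0.08237494 -44.27362517] slotc [ 14.92977028   0.22601177 -23.87599717]
ours [ -8.51025732   0.7218529  -24.53287191] [-8.50006666  0.73126378 -0.20501602] endtop [-11.49820654   0.73430808   4.23614737]
[array([-61.04627628, -88.82966609]), array([-61.20724136,  14.73208589]), array([ 37.27788188, -88.80149917]), array([37.90265108, 14.66412707])]
```

>>> play_rows:
  deltas:
    - [[0,-0.5,-6,0,0,0,44],[0,0,-6,0,0,0,44],[0,0,0,0,0,0,44],[0,0,0,0,0,0,44]]

```text
time_s: 7.2
ee_pos: [0.5463, 0.0599, 0.0768]
eef_rot: [-0.047, 1.571, 3.109]
force: [-0.2, -0.2, -2.6]
grip_width: 0.0511
```

```bash
python3 - <<'E'
from h import *
w=snap('wrist','w7'); p,R=pose(); o=ctrl.get_obs();print(p,o['force'],o['moment'])
crop(w,250,120,390,270,5,'c13')
E
```

```text
[0.54619312 0.05990578 0.07684123] [ 0.52170399 -0.51805241 -2.3655945 ] [ 0.01206501  0.0167802  -0.05188224]
```

View pics/c13.png

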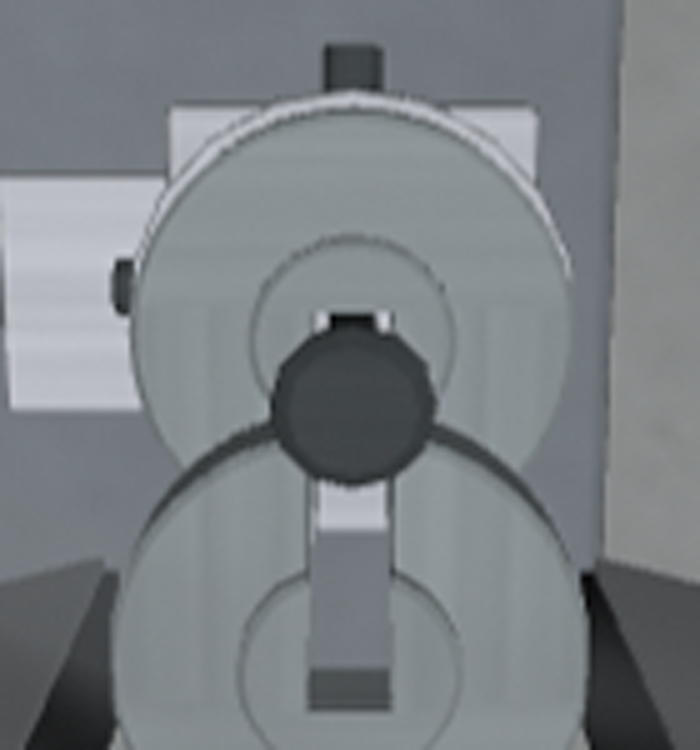

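>>> play_rows:
  deltas:
    - [[0,0.3,-2,0,0,0,44],[0,0,-2,0,0,0,44],[0,0,-2,0,0,0,44],[0,0,0,0,0,0,44]]

```text
time_s: 7.65
ee_pos: [0.5525, 0.0597, 0.0769]
eef_rot: [-3.03, 1.571, 0.127]
force: [-0.7, 0.4, -2.2]
grip_width: 0.0511
```

>>> play_rows:
  deltas:
    - [[0,0,-2,0,0,0,44],[0,0,-2,0,0,0,44],[0,0,-2,0,0,0,44],[0,0,0,0,0,0,44]]

```text
time_s: 8.05
ee_pos: [0.5585, 0.0597, 0.0769]
eef_rot: [2.852, 1.571, -0.274]
force: [0.2, -0.2, -2.6]
grip_width: 0.051
```

```bash
python3 - <<'E'
from h import *
w=snap('wrist','w8'); s=snap('side','s8');p,R=pose(); o=ctrl.get_obs();print(p,o['force'],o['moment'])
a=cv2.resize(w['img'][120:270,250:390,::-1],None,fx=3.5,fy=3.5,interpolation=cv2.INTER_CUBIC);b=cv2.resize(s['img'][130:190,315:351,::-1],(315,525),interpolation=cv2.INTER_CUBIC)
cv2.imwrite('pics/c14.png',np.hstack([a,b[:a.shape[0]]]))
E
```

```text
[0.55830896 0.05975801 0.07691681] [ 0.01602262 -0.15397075 -2.13391273] [ 0.03990649 -0.02360561  0.0134232 ]
```

View pics/c14.png

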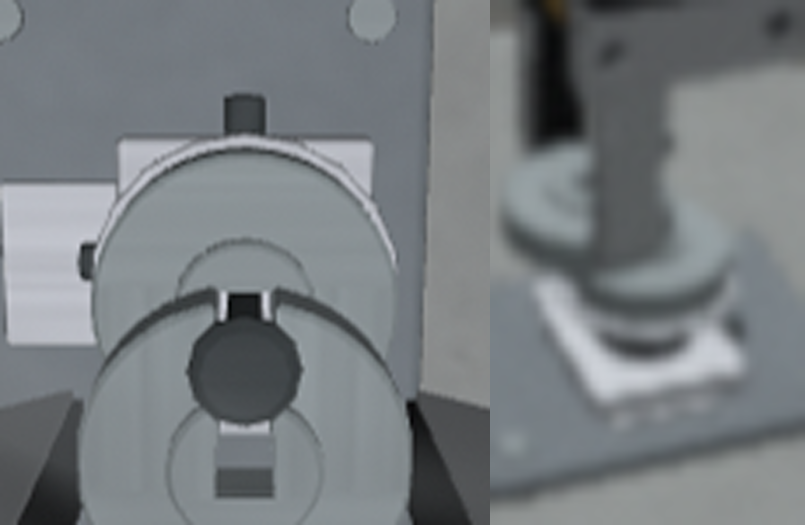

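>>> play_rows:
  deltas:
    - [[0,0,-3,0,0,0,44],[0,0,-3,0,0,0,44],[0,0,-3,0,0,0,44],[0,0,-3,0,0,0,44],[0,0,-3,0,0,0,44],[0,0,-2,0,0,0,44],[0,0,0,0,0,0,44],[0,0,0,0,0,0,44]]

```text
time_s: 8.95
ee_pos: [0.5753, 0.06, 0.0769]
eef_rot: [-0.109, 1.571, 3.048]
force: [0.4, 0.2, -2.2]
grip_width: 0.0513
```

```bash
python3 - <<'E'
from h import *
w=snap('wrist','w9'); p,R=pose(); o=ctrl.get_obs();print(p,o['force'],o['moment'])
crop(w,250,140,390,280,5,'c15')
E
```

```text
[0.57520255 0.06002029 0.0769081 ] [-0.09022644  0.05212717 -2.03028356] [ 0.07161012 -0.01969494  0.00568073]
```

View pics/c15.png

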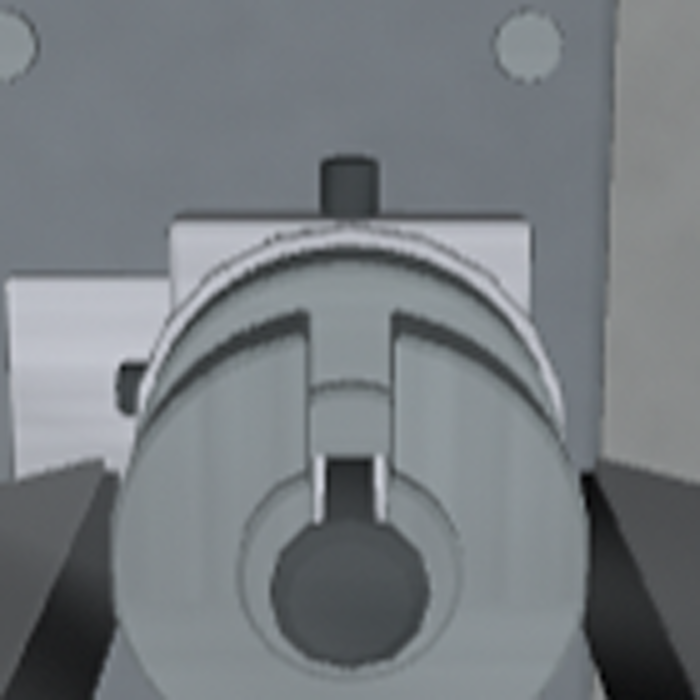

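>>> play_rows:
  deltas:
    - [[0,0,-1,0,0,0,44],[0,0,-1,0,0,0,44],[0,0,0,0,0,0,44]]

```text
time_s: 9.3
ee_pos: [0.5774, 0.0601, 0.077]
eef_rot: [-2.645, 1.571, 0.512]
force: [0.2, -0.6, -1.6]
grip_width: 0.0506
```

>>> play_rows:
  deltas:
    - [[0,0,-0.5,0,0,0,44],[0,0,0,0,0,0,44]]

```text
time_s: 9.5
ee_pos: [0.5778, 0.0601, 0.077]
eef_rot: [-3.114, 1.571, 0.042]
force: [-0.6, -0.5, -2.1]
grip_width: 0.0509
```

>>> play_rows:
  deltas:
    - [[0,0,-0.5,0,0,0,44],[0,0,0,0,0,0,44]]

```text
time_s: 9.7
ee_pos: [0.5783, 0.0601, 0.077]
eef_rot: [-2.532, 1.571, 0.625]
force: [-0.8, 0.2, -1.5]
grip_width: 0.0506
```

>>> play_rows:
  deltas:
    - [[0,0,-0.4,0,0,0,44],[0,0,0,0,0,0,44]]

```text
time_s: 9.9
ee_pos: [0.5787, 0.0601, 0.0769]
eef_rot: [-0.625, 1.571, 2.532]
force: [-0.3, 0.9, -2.1]
grip_width: 0.051
```

Check visually, then continue feeling.

```bash
python3 - <<'E'
from h import *
w=snap('wrist','w10'); p,R=pose(); F=[]
for i in range(3):
    viewer.camera('wrist'); F.append(ctrl.get_obs()['force'])
print(p,np.mean(F,0).round(2))
crop(w,250,140,390,280,5,'c16')
E
```

```text
[0.57869679 0.06009554 0.0769525 ] [-0.27 -0.38 -1.72]
```

View pics/c16.png

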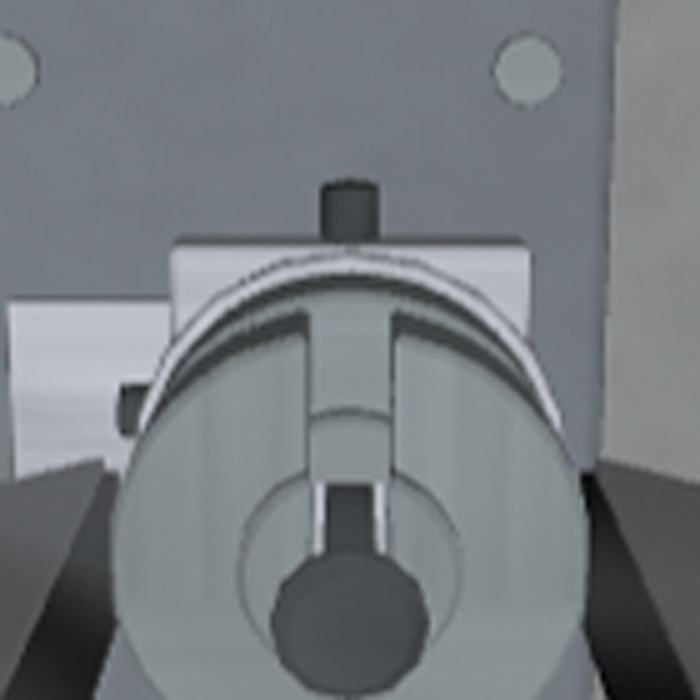

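>>> play_rows:
  deltas:
    - [[0,0,-0.4,0,0,0,44],[0,0,0,0,0,0,44]]

```text
time_s: 10.3
ee_pos: [0.579, 0.0601, 0.0769]
eef_rot: [-0.036, 1.571, 3.121]
force: [-0.6, 0.2, -2.0]
grip_width: 0.0512
```

>>> play_rows:
  deltas:
    - [[0,0,-0.4,0,0,0,44],[0,0,0,0,0,0,44]]

```text
time_s: 10.5
ee_pos: [0.5794, 0.0601, 0.0769]
eef_rot: [0.044, 1.57, -3.082]
force: [-2.3, 0.2, -0.8]
grip_width: 0.0512
```

```bash
python3 - <<'E'
from h import *
F=[];P=[]
for i in range(5):
    viewer.camera('wrist'); o=ctrl.get_obs();F.append(o['force']);P.append(o['ee_pos'])
print(np.array(F).round(2),np.mean(F,0).round(2),np.mean(P,0))
E
```

```text
[[-2.04  0.04 -1.67]
 [-2.   -0.7  -2.27]
 [-1.67  0.39 -2.06]
 [-2.75  0.17 -1.12]
 [-2.3  -0.1  -1.72]] [-2.15 -0.04 -1.77] [0.57939469 0.06008366 0.07690337]
```

>>> play_rows:
  deltas:
    - [[0,0,1.5,0,0,0,44],[0,0,0,0,0,0,44],[3,0,0,0,0,0,44],[2,0,0,0,0,0,44],[0,0,0,0,0,0,44]]

```text
time_s: 11.25
ee_pos: [0.5778, 0.06, 0.0715]
eef_rot: [0.043, 1.57, -3.083]
force: [0.6, -0.4, -1.8]
grip_width: 0.051
```

```bash
python3 - <<'E'
from h import *
w=snap('wrist','w11');s=snap('side','s11');F=[]
for i in range(2):
    viewer.camera('wrist'); o=ctrl.get_obs();F.append(o['force'])
print(np.mean(F,0).round(2),o['ee_pos'])
crop(w,250,140,390,280,5,'c17'); crop(s,310,130,360,190,9,'c18')
E
```

```text
[ 0.04  0.37 -1.37] [0.57805896 0.0600497  0.07199054]
```

View pics/c17.png

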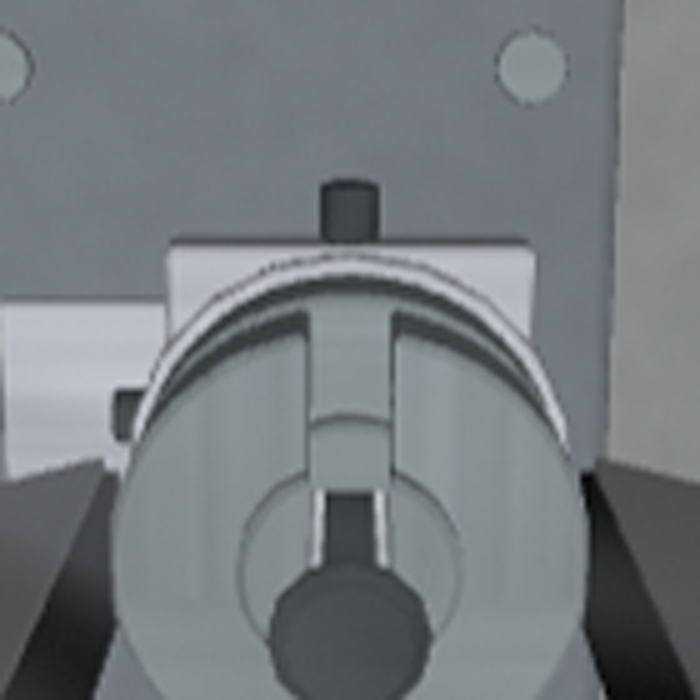

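View pics/c18.png

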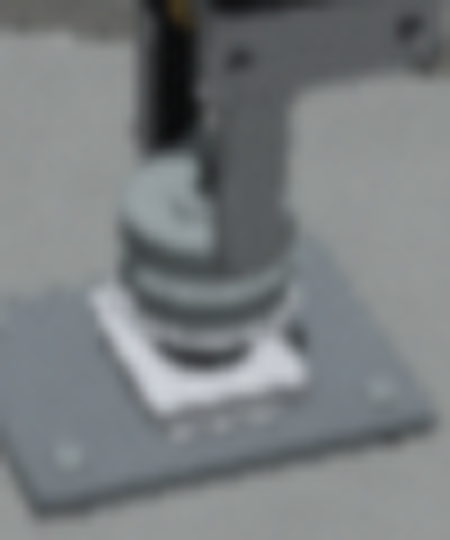

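>>> play_rows:
  deltas:
    - [[1,0,0,0,0,0,44],[1,0,0,0,0,0,44],[1,0,0,0,0,0,44],[0,0,0,0,0,0,44]]

```text
time_s: 11.85
ee_pos: [0.5779, 0.0601, 0.0688]
eef_rot: [0.062, 1.571, -3.064]
force: [-0.2, 0.6, -1.4]
grip_width: 0.0512
```

>>> play_rows:
  deltas:
    - [[0.5,0,0,0,0,0,44],[0,0,0,0,0,0,44]]

```text
time_s: 12.05
ee_pos: [0.578, 0.06, 0.0684]
eef_rot: [-0.15, 1.571, 3.007]
force: [0.3, 0.3, -2.6]
grip_width: 0.0511
```

>>> play_rows:
  deltas:
    - [[0.5,0,0,0,0,0,44],[0,0,0,0,0,0,44]]

```text
time_s: 12.25
ee_pos: [0.578, 0.0601, 0.0679]
eef_rot: [-0.232, 1.571, 2.925]
force: [0.6, -0.1, -1.9]
grip_width: 0.0511
```

>>> play_rows:
  deltas:
    - [[0.4,0,0,0,0,0,44],[0,0,0,0,0,0,44]]

```text
time_s: 12.45
ee_pos: [0.578, 0.0601, 0.0676]
eef_rot: [3.125, 1.571, -0.001]
force: [-0.6, 0.6, -1.9]
grip_width: 0.0508
```

>>> play_rows:
  deltas:
    - [[0.4,0,0,0,0,0,44],[0,0,0,0,0,0,44]]

```text
time_s: 12.65
ee_pos: [0.5781, 0.0601, 0.0673]
eef_rot: [-3.088, 1.57, 0.069]
force: [-0.5, -0.0, -0.6]
grip_width: 0.0512
```

```bash
python3 - <<'E'
from h import *
F=[]
for i in range(4):
    viewer.camera('wrist'); o=ctrl.get_obs();F.append(o['force'])
print(np.mean(F,0).round(2),o['ee_pos'])
E
```

```text
[-0.46 -0.11 -0.15] [0.57804615 0.06004577 0.06722878]
```

>>> play_rows:
  deltas:
    - [[0.1,0,0,0,0,0,44],[0,0,0,0,0,0,53],[0,0,0,0,0,0,56],[0,0,0,0,0,0,60],[0,0,0,0,0,0,66],[0,0,0,0,0,0,66]]

```text
time_s: 13.45
ee_pos: [0.578, 0.0601, 0.067]
eef_rot: [-0.493, 1.571, 2.664]
force: [-0.3, 0.8, 0.4]
grip_width: 0.066
```

```bash
python3 - <<'E'
from h import *
w=snap('wrist','w12');s=snap('side','s12');o=ctrl.get_obs()
print(o['force'],o['ee_pos'])
crop(w,250,140,390,280,5,'c19'); crop(s,310,130,360,190,9,'c20')
E
```

```text
[-0.22602205 -0.35199439  0.03940404] [0.57800233 0.06005803 0.06704619]
```

View pics/c19.png

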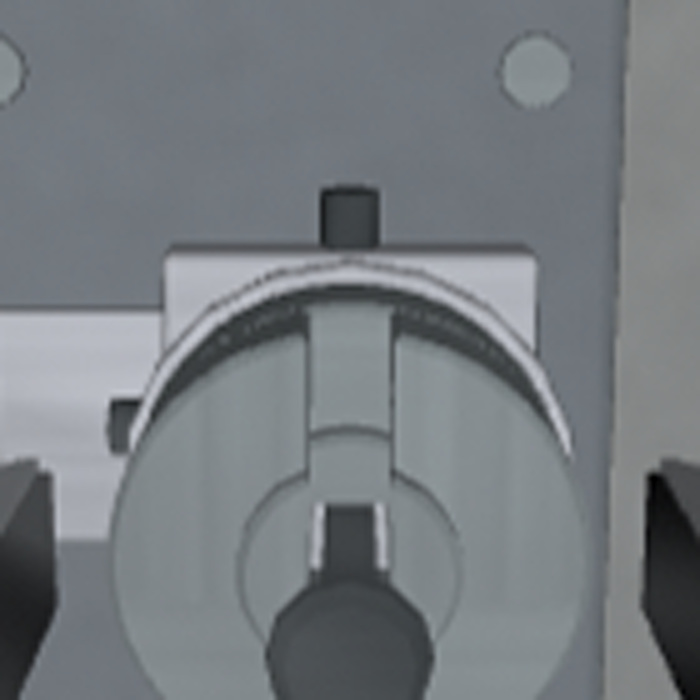

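View pics/c20.png

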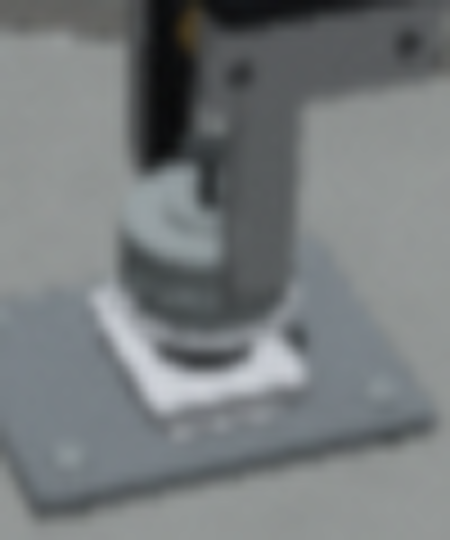

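>>> play_rows:
  deltas:
    - [[-5,0,0,0,0,0,74],[-15,0,0,0,0,0,80],[-35,0,0,0,0,0,80],[-35,0,0,0,0,0,80],[-20,0,30,0,0,0,80],[0,0,40,0,0,0,80],[0,0,40,0,0,0,80],[0,0,0,0,0,0,80]]

```text
time_s: 14.35
ee_pos: [0.4648, 0.0585, 0.1783]
eef_rot: [-2.927, 1.57, 0.23]
force: [-0.1, -0.5, 0.5]
grip_width: 0.0803
```

```bash
python3 - <<'E'
from h import *
w=snap('wrist','w13');s=snap('side','s13');o=ctrl.get_obs()
print(o['force'],o['ee_pos'],o['time_s'])
crop(w,230,0,390,170,4,'c21'); crop(s,290,130,370,195,9,'c22')
E
```

```text
[0.82664676 0.37703558 0.37204901] [0.46839362 0.05844131 0.17866745] 14.45
```

View pics/c21.png

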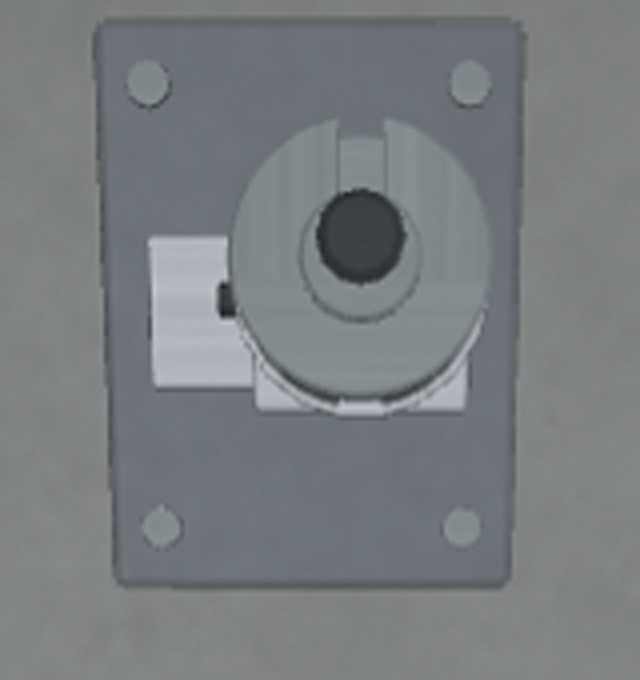

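View pics/c22.png

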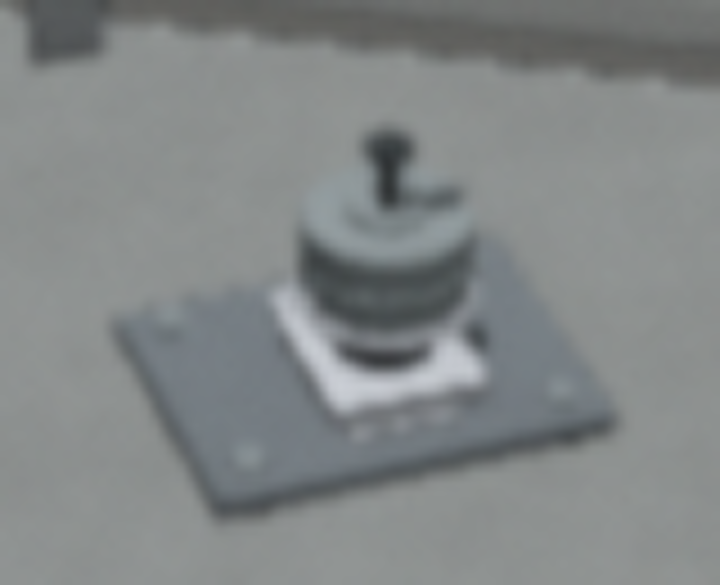

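The thick disc lies flat on the carried one. Its slot points to stand +x (up in the crop, mouth at about (361,125)), and the carried disc's slot is on the opposite side at about (361,405). The gripper is clear of everything.

```bash
python3 - <<'E'
from station import hand_in
print(hand_in())
E
```

```text
the job is handed in; nothing more can be done
None
```

The thick disc is on the stand, nested flat on the carried disc with its slot opposite, and the job was handed in at about 14.5 s. The thin disc was not touched.

- **Insertion:** I turned the disc during the carry, so its slot already faced the stand's +x before it went in. It then slid in under the knob from the -x side. I felt for the slot end at about 2 N, backed off 1.5 mm (0.5 mm of spring give plus the 1 mm to the axis), and lowered it.
- **Seating height:** contact came at a TCP height of about 67.4 mm, against the 67.6 mm expected for a nested disc. The disc was therefore not riding on the boss. The vertical load was about 1.6 N just before release, plus a last 0.1 mm of lowering whose load I did not measure separately.
- **Final pictures:** the disc is level and centred, the stem is in its slot, and the two slots point in opposite directions to within about 1° as seen in the pictures. The gripper was well clear.
- **Disagreement:** one wrist-camera measurement of the sideways offset differed from the others by about 1 mm. A closer view settled it, and no sideways contact force showed during insertion.

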